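Lock the depth stop of a hot-air rework stand

ROBOT

A 6-joint arm with a two-finger parallel gripper is mounted at the origin on the work surface. World frame = base frame: x ahead of the robot, y to its left, z up, the work surface at z = 0. Lengths are in m, angles in rad, forces in N, time in s.
With the tool pointing down it reaches from about 0.35 to 0.875 m from the base axis. Payload 4.2 kg.
Tool frame: the origin (TCP) lies midway between the tips of the shut fingers; the grasp point (between the pads) lies 19 mm behind it; z points along the fingers, y is the line along which they close (so a half turn about z gives the same grasp; the last joint's range is limited). The gripper opens to 87 mm and grips with 3 to 60 N. Pads are 19 mm wide; open, the fingers measure 117 mm over their backs; the gripper's body (75 mm by 190 mm) begins 51 mm behind the grasp point.
Start: joints at [-1.01, 0.385, 0.008, 0, -1.194, -0.259], TCP at [0.186, -0.597, 0.191] pointing down, gripper open.
Joint ranges: [-3.14, 3.14], [-1.21, 2.06], [-1.07, 1.41], [-3.16, 2.05], [-2.99, -0.16], [-3.1, 3.1]. Speed limits (rad/s): [2.79, 2.79, 3.14, 3.14, 3.14, 3.14].

INTERFACE

Orientations are given as a unit quaternion [x, y, z, w].
In Python, from station import bot, optics, ticket gives the robot as it stands.
- The arm moves only by the tool arm_command, never from a script. Its argument "rows" is a list of rows, each an object of numbers: "gripper": the closure, from -1 (fully open) to 1 (shut), so that 0 is half open; "x", "y", "z": the shift along the world's x, y, z in mm; "rx", "ry", "rz": the turn, a rotation vector about the world's x, y, z in degrees. In form: [{"gripper": .., "x": .., "y": .., "z": .., "rx": .., "ry": .., "rz": ..}, ...]. A call has 1 to 12 rows; each row shifts and turns the commanded pose from where the row before left it; what a row does not reach is not made up. A row lasts 1/8 s, in which the tool goes at most 62.5 mm and 10.7 degrees, less where a joint would pass 70% of its speed; a pose out of reach is approached as far as the arm can. A call with a gripper value outside its range is refused whole. The fingers move at their own pace and stop on an object; "squeeze" is the grip in N (left out, the last holds). Time passes only in rows, so rows that do not move let the fingers close. It gives the time, the measured TCP pose, the force, the opening and the grip force at its end, in the units of the state.
- bot.sense(): the state, without advancing time (a new reading comes with each control period).
- optics.grab_frame(name): name is "scene" or "top"; returns a dict with "frame" (400x640x3 uint8, blue, green, red), "fx", "fy", "cx", "cy" (pixels), "extrinsics" (4x4, takes a point from world to camera coordinates). Camera axes: x right, y down, z forward; pixel columns grow to the right and rows downward; lengths in m; the calibration is good to about 2 mm. A picture is of the moment at which its call begins. There is no depth.
- ticket.hand_in(): hands the job in; it is judged then, once.
Trained networks look in a picture, given as the dict that the camera call returned (one of the last four; its "shot" number tells which), for a name from the list of things; names that differ only in an ending like _2 or _b are one class to them, and where a whole thing is asked for, a point or a joint stands for the part that bears it (a point fixed in the world has none). Each returns a list of dicts, best first, with "conf" (0 to 1); they miss things now and then, are a little off and sometimes report something else, mostly with a low value. They report only what shows in the picture. A call takes as long as a camera call.
- optics.find_in(picture, label): "box" ([centre column, centre row, width, height] in pixels, round what is visible of it).
- optics.landmark_of(picture, label): "location" ([column, row] in pixels: a listed point, or the origin of a listed thing).
The state is a dict: "clock": time; "qpos": joint angles; "joint_vel": joint speeds; "effort": joint torques, N m; "tool_pos": TCP position; "eef_rot": TCP orientation; "contact_force": force on the tool from outside, world axes, zero at the start; "torque": the same for the moment, N m; "finger_gap": finger opening in m; "gripper_force": force on a finger pad.
Only numpy, scipy, OpenCV 4.12 (cv2) and the standard library are available. Lean on these libraries where they do the work, as an engineer would, in place of code of your own. Each camera call takes 0.05 s, during which the arm holds its last target. There are 200 camera calls.

TASK

The nozzle height on the hot-air rework stand is set: its steel stop nut is right where it should be. Spin the brass knurled lock nut above it down the stop rod until it meets the stop nut, then nip it up firmly against it so that the pair is locked, but not so hard that the stop nut is dragged round and the setting is lost. Let go when it is tight and leave everything else on the bench where it is.

Things in the scene. Friction and masses are not known exactly. Their poses are not given: they have to be found in the camera images.
- lock_nut: Brass knurled lock nut, a round disc 36 mm in diameter and 14 mm high, a black dash on top, threaded on the upright stop rod. Origin: on the rod's axis at its underside; z up. It cannot shift sideways. Clockwise from above it goes down 4 mm a turn and stays where left. At the start 1.5 to 4 mm (2.4 to 6.3 rad) lie between it and the stop nut. Gripped across the diameter at 40 N it does not slip.
- lock_top (a point): On the rod's axis, level with the lock nut's top face, 14 mm above its underside. Torque to turn the nut clockwise: 0.07 N m while free; from first touch with the stop nut it climbs 1 to 1.6 N m per rad; locked from 0.4 N m (about 0.25 rad past touch), and it stays tight when let go. Read at rest after a step it can show 0.05 less, after steps over 0.05 rad up to 0.2 less (even below zero).
- stop_nut: Steel hexagon stop nut below the lock nut on the same rod, 24 mm across flats, 27.7 mm across corners, 12 mm high, sitting on the stand's bracket. Origin: on the rod's axis at its underside; z up; the lock nut tightens against its upper face, 12 mm up. Being narrower than the lock nut, it stays clear of fingers that hold the lock nut and reach down beside it.
- stop_mark (a point): Yellow paint mark on a flat of the stop nut, at its upper edge, 14 mm from the rod's axis. It shows whether the stop nut has turned: it is held by friction alone, and when the lock nut is turned with 0.6 N m or more (0.35 to 0.5 rad past first touch) the stop nut is dragged round with it.
- rod_top (a point): Centre of the upper end of the steel stop rod, 16 mm in diameter; at the start it is 15 to 17.5 mm above the lock nut's top face.
- stand: Black hot-air rework stand, base 230 (x) by 200 (y) mm, fixed to the bench; origin under the middle of the base, z up, -x its front. In its frame: stop rod upright at x 65, y -70 mm; steel column at x 65, y 0, top at 160 mm; blue hot-air handle upright at x -35, y 0, top at 194 mm; its black hose loops up to 210 mm over y above 0. All else is below 152 mm.
- nut_seat (a point): Middle of the round boss (27 mm in diameter) the stop nut sits on, 158 mm above the bench; the bracket arm around it, 34 mm wide, has its top 8 mm lower and runs from here along the stand's +y to the column.
- parts_tray: White plastic tray with two compartments, 150 by 110 by 22 mm, origin under its middle; leave alone.
- spare_lock_nut: Spare brass nut lying in the tray, 36 mm in diameter, 14 mm high, origin under its middle; not for this job.
- spare_hex_nut: Spare steel hexagon nut lying in the tray, 24 mm across flats, 12 mm high, origin under its middle; not for this job.
- screwdriver: Screwdriver with red handle, 190 mm long, lying on the mat, origin on its underside; leave alone.
- spanner: Steel spanner, 180 mm long, lying on the mat, origin on its underside; leave alone.
- solder_reel: Blue reel lying on its flange, 60 mm in diameter, 30 mm high, origin under its middle; leave alone.
- ball_jar: Small teal jar, 38 mm in diameter, 45 mm high, origin under its middle; leave alone.
- cleaner_can: Black and red spray can, 52 mm in diameter, 150 mm high, origin under its middle; leave alone.

How it is judged:
On the way, in this order (a step that is already met when the one before it is completed fails the run):
1. the lock nut has been run down until less than 1 mm of thread is left between it and the stop nut (z of lock_nut in the frame of stop_nut below 0.013 m).
2. the lock nut is tightened against the stop nut: clamped with more than 50 N (reached at 0.3 to 0.4 N m) (contact force between lock_nut and stop_nut above 50 N), for 0.2 s.
At the end, for the whole second after the job is handed in: The lock nut, let go and at rest, clamps the stop nut with more than 30 N (reached at about 0.35 N m); the stop nut's mark is within 1.5 mm of where it began (about 6 degrees of turn); the loose things on the bench are within 30 mm of where they began (contact force between lock_nut and stop_nut above 50 N and angular speed of each of lock_nut, stop_nut below 0.1 rad/s and distance of stop_mark from where it was at the start of the episode below 0.0015 m and distance of each of parts_tray, spare_lock_nut, spare_hex_nut, screwdriver, spanner, solder_reel, ball_jar, cleaner_can from where it was at the start of the episode below 0.03 m); the robot touches nothing.
It fails at once if the stop nut was dragged round: its mark moved more than 1.5 mm (distance of stop_mark from where it was at the start of the episode above 0.0015 m).
It fails at once if a loose thing on the bench was shifted by more than 30 mm (distance of any of parts_tray, spare_lock_nut, spare_hex_nut, screwdriver, spanner, solder_reel, ball_jar, cleaner_can from where it was at the start of the episode above 0.03 m).
It also fails if it takes over 67 s, if anything falls off the work surface, if the arm or the gripper's body presses on something with over 40 N, if the wrist force passes 120 N, or if a joint passes its speed limit or range.

## Working session

There is one attempt and no reset: what is moved stays moved. The work goes in short steps, Python scripts to look and compute and a tool call to move; the robot and the scene stay as the last step left them, time stands still between calls to the robot, and variables do not carry over. Pictures are saved under pics/ and viewed, at most 10 in all, crops included, and the job is handed in when it is done.

Besides the shell and the picture viewer there is one more tool, called after "Request:" by a JSON object that holds its "api" and its "payload". arm_command: Moves the arm, as the interface text tells. Its arguments: {"type":"object","properties":{"rows":{"type":"array","items":{"type":"object","properties":{"gripper":{"type":"number"},"x":{"type":"number"},"y":{"type":"number"},"z":{"type":"number"},"rx":{"type":"number"},"ry":{"type":"number"},"rz":{"type":"number"}}}},"squeeze":{"type":"number"}},"required":["rows"]}

```bash
mkdir -p pics
cat > h.py <<'E'
import numpy as np, cv2
from station import bot, optics, ticket
def ray(p,uv):
    E=np.array(p["extrinsics"]);R=E[:3,:3];t=E[:3,3]
    d=R.T@np.array([(uv[0]-p["cx"])/p["fx"],(uv[1]-p["cy"])/p["fy"],1]);return -R.T@t,d/np.linalg.norm(d)
def tri(rs):
    A=sum(np.eye(3)-np.outer(d,d) for o,d in rs);b=sum((np.eye(3)-np.outer(d,d))@o for o,d in rs)
    x=np.linalg.solve(A,b);return x,[round(1e3*np.linalg.norm((np.eye(3)-np.outer(d,d))@(x-o)),1) for o,d in rs]
E
python3 - <<'E'
from h import *
s=bot.sense();print({k:np.round(v,3) for k,v in s.items()})
P={n:optics.grab_frame(n) for n in("scene","top")}
for n,p in P.items():
    cv2.imwrite(f"pics/{n}0.png",p["frame"]);print(n,np.round(np.linalg.inv(p["extrinsics"])[:3,3],3),p["fx"])
for l in["rod_top","lock_top","lock_nut","stop_nut","stop_mark","nut_seat","stand"]:
    r=[]
    for n,p in P.items():
        q=optics.landmark_of(p,l)
        print(l,n,[(np.round(a["location"],1),round(a["conf"],2)) for a in q[:2]])
        if q:r.append(ray(p,q[0]["location"]))
    if len(r)==2:print("  ",tri(r))
E
```

```text
{'clock': np.float64(0.0), 'qpos': array([-1.010e+00,  3.860e-01,  7.000e-03, -1.000e-03, -1.194e+00,
       -2.590e-01]), 'joint_vel': array([ 0.   ,  0.001, -0.   ,  0.002,  0.   ,  0.   ]), 'effort': array([-2.0000e-03, -3.9067e+01,  1.8741e+01,  4.2200e+00,  1.1000e-02,
       -0.0000e+00]), 'tool_pos': array([ 0.186, -0.596,  0.19 ]), 'eef_rot': array([-0.15 ,  0.989,  0.001, -0.   ]), 'contact_force': array([-0.062,  0.246, -0.457]), 'torque': array([ 0.017,  0.044, -0.035]), 'gripper_force': np.float64(0.0), 'finger_gap': np.float64(0.087)}
scene [0.963 0.603 1.252] 498.5595582359114
top [0.34  0.018 1.272] 456.0304683296542
rod_top scene [(array([267.6, 175.4]), 0.44)]
rod_top top [(array([189.9, 186.2]), 0.62), (array([360.2, 172.6]), 0.43)]
   (array([0.60699894, 0.16001081, 0.50725776]), [np.float64(117.7), np.float64(117.7)])
lock_top scene [(array([265.8, 182.9]), 0.43), (array([267.8, 184.4]), 0.16)]
lock_top top [(array([356.3, 173. ]), 0.63), (array([360. , 175.8]), 0.31)]
   (array([ 0.60954787, -0.1043732 ,  0.18270953]), [np.float64(3.2), np.float64(3.2)])
lock_nut
[... 252 characters left out ...]
op_nut top [(array([457. , 220.2]), 0.65)]
   (array([ 0.51140012, -0.40049597,  0.00881305]), [np.float64(2.4), np.float64(2.4)])
stop_mark scene [(array([260.4, 183.9]), 0.15)]
stop_mark top [(array([292.6, 247.8]), 0.4)]
   (array([ 0.53217374, -0.01019108,  0.23605577]), [np.float64(128.1), np.float64(128.1)])
nut_seat scene [(array([268.9, 184.3]), 0.84)]
nut_seat top [(array([355.5, 176.4]), 0.94), (array([394.2, 202.4]), 0.23)]
   (array([ 0.60267061, -0.10270244,  0.17303843]), [np.float64(2.5), np.float64(2.5)])
stand scene [(array([303.8, 217.8]), 0.59)]
stand top [(array([334.7, 216.9]), 0.75)]
   (array([ 0.52650799, -0.05934476, -0.01000092]), [np.float64(0.4), np.float64(0.4)])
```

Run:
```python
import cv2
a=cv2.imread("pics/scene0.png")[90:290,180:430];b=cv2.imread("pics/top0.png")[120:280,250:450]
cv2.imwrite("pics/s1.png",cv2.resize(a,None,fx=3,fy=3,interpolation=2));cv2.imwrite("pics/t1.png",cv2.resize(b,None,fx=3.5,fy=3.5,interpolation=2))
```

```text
(no output)
```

View pics/s1.png

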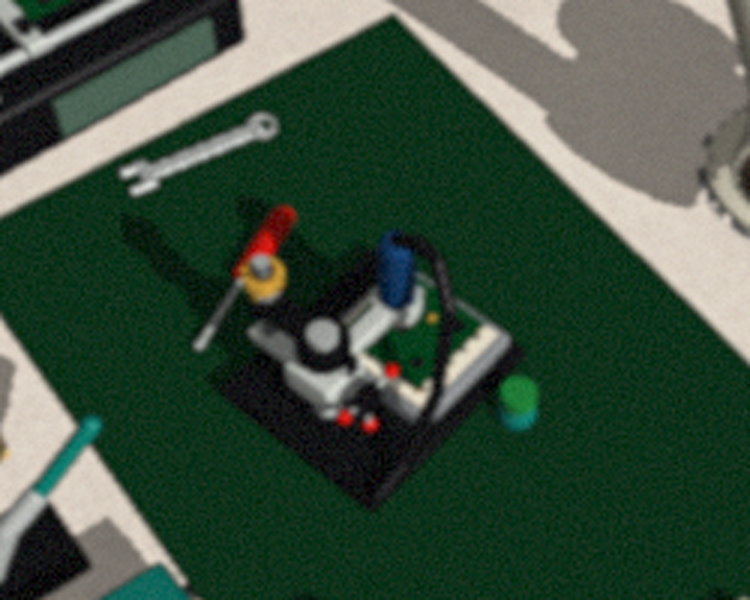

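View pics/t1.png

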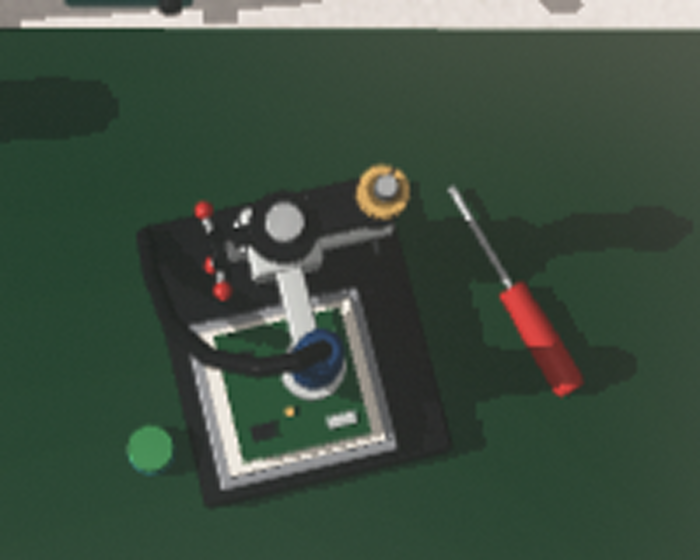

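View pics/top0.png

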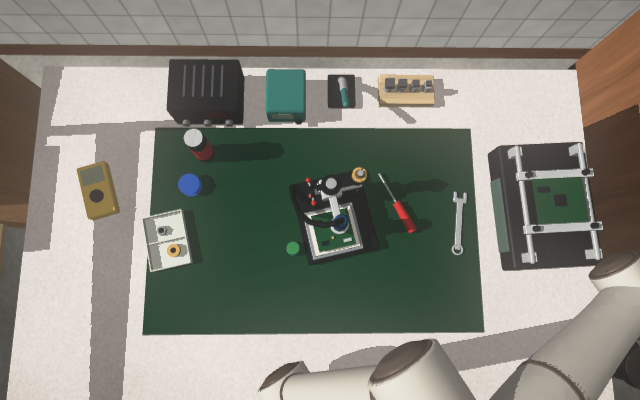

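The crops show the brass nut at about scene (268.7,182.7) / top (359,175), with the rod tip at scene (267.3,177) / top (360.5,173). The other brass nut, in the tray at the left of the top view, is the spare. I'll measure by brass colour and rod top.

Run:
```python
from h import *
print("rod hand",tri([ray(P,uv) for P,uv in zip([optics.grab_frame(n) for n in("scene","top")],[(267.3,176.6),(360.5,173)])]))
P={n:optics.grab_frame(n) for n in("scene","top")}
rod=[];nut=[]
for n,p in P.items():
    q=[a for a in optics.landmark_of(p,"rod_top") if abs(a["location"][0]-(268 if n=="scene" else 360))<8];print(n,q[:1])
    if q: rod.append(ray(p,q[0]["location"]))
    u,v=(268,183) if n=="scene" else (359,175)
    h=cv2.cvtColor(p["frame"],cv2.COLOR_BGR2HSV);m=cv2.inRange(h,(10,90,90),(32,255,255));w=np.zeros_like(m);w[v-12:v+13,u-12:u+13]=m[v-12:v+13,u-12:u+13]
    b=cv2.findNonZero(w);c,r=cv2.minEnclosingCircle(b);print(n,c,r,cv2.boundingRect(b),[np.round(a["box"],1) for a in optics.find_in(p,"lock_nut")[:2]])
    nut.append(ray(p,c))
if len(rod)==2:print("rod",tri(rod))
print("nut",tri(nut))
o,d=nut[1];print("top nut ray at z=.187",o+d*(.187-o[2])/d[2])
s=optics.landmark_of(P["top"],"stand")[0]["location"];o,d=ray(P["top"],s);print("stand",o-d*o[2]/d[2])
```

```text
rod hand (array([ 0.60287801, -0.11030821,  0.20033443]), [np.float64(0.0), np.float64(0.0)])
scene [{'location': [267.3, 174.6], 'conf': 0.44}]
scene (267.1496887207031, 181.6273956298828) 8.017321586608887 (260, 175, 16, 15) []
top [{'location': [363.3, 172.6], 'conf': 0.62}]
top (358.5, 174.5) 7.905794143676758 (351, 167, 16, 16) [array([361. , 174.3,  18.7,  14.7])]
rod (array([ 0.60159725, -0.11524504,  0.20373449]), [np.float64(1.9), np.float64(1.9)])
nut (array([ 0.60484882, -0.10860206,  0.18082771]), [np.float64(1.4), np.float64(1.4)])
top nut ray at z=.187 [ 0.60233797 -0.10687202  0.187     ]Traceback (most recent call last):
  File "<stdin>", line 15, in <module>
IndexError: list index out of range
```

Request:
{"api": "arm_command", "payload": {"rows": [{"gripper": -1, "z": 50}, {"z": 40, "x": 20, "y": 20}, {"x": 40, "y": 47, "rz": 10}, {"x": 40, "y": 47, "rz": 10}, {"x": 40, "y": 47, "rz": 10}, {"x": 40, "y": 47, "rz": 10}, {"x": 40, "y": 47, "rz": 10}, {"x": 40, "y": 47, "rz": 10}, {"x": 40, "y": 47, "rz": 10}, {"x": 40, "y": 47, "rz": 10}, {"x": 40, "y": 47, "rz": 10}, {"x": 37, "y": 43, "rz": 10}], "squeeze": 40}}

```text
schema error: expected keys gripper, x, y, z, rx, ry, rz
```

Run:
```python
from h import *
s=bot.sense();print({k:np.round(s[k],3) for k in("clock","qpos","tool_pos","eef_rot","torque","finger_gap")})
```

```text
{'clock': np.float64(1.25), 'qpos': array([-1.01 ,  0.385,  0.008,  0.   , -1.194, -0.259]), 'tool_pos': array([ 0.186, -0.597,  0.191]), 'eef_rot': array([-0.15 ,  0.989, -0.   ,  0.   ]), 'torque': array([0.02 , 0.011, 0.061]), 'finger_gap': np.float64(0.087)}
```

Request:
{"api": "arm_command", "payload": {"rows": [{"gripper": -1, "x": 0, "y": 0, "z": 50, "rx": 0, "ry": 0, "rz": 0}, {"gripper": -1, "x": 20, "y": 20, "z": 40, "rx": 0, "ry": 0, "rz": 0}, {"gripper": -1, "x": 40, "y": 47, "z": 0, "rx": 0, "ry": 0, "rz": 10}, {"gripper": -1, "x": 40, "y": 47, "z": 0, "rx": 0, "ry": 0, "rz": 10}, {"gripper": -1, "x": 40, "y": 47, "z": 0, "rx": 0, "ry": 0, "rz": 10}, {"gripper": -1, "x": 40, "y": 47, "z": 0, "rx": 0, "ry": 0, "rz": 10}, {"gripper": -1, "x": 40, "y": 47, "z": 0, "rx": 0, "ry": 0, "rz": 10}, {"gripper": -1, "x": 40, "y": 47, "z": 0, "rx": 0, "ry": 0, "rz": 10}, {"gripper": -1, "x": 40, "y": 47, "z": 0, "rx": 0, "ry": 0, "rz": 10}, {"gripper": -1, "x": 40, "y": 47, "z": 0, "rx": 0, "ry": 0, "rz": 10}, {"gripper": -1, "x": 40, "y": 47, "z": 0, "rx": 0, "ry": 0, "rz": 10}, {"gripper": -1, "x": 37, "y": 43, "z": 0, "rx": 0, "ry": 0, "rz": 10}], "squeeze": 40}}

```text
clock: 2.75
tool_pos: [0.6039, -0.1088, 0.2815]
eef_rot: [0.856, -0.518, 0.0, -0.0]
contact_force: [-0.4, -0.4, 0.1]
finger_gap: 0.087
gripper_force: 0.0
```

```bash
cat > st.py <<'E'
from h import *
s=bot.sense();R=None
from scipy.spatial.transform import Rotation as Ro
M=Ro.from_quat(s["eef_rot"]).as_matrix()
print({k:np.round(s[k],4).tolist() for k in("clock","qpos","tool_pos","contact_force","torque","finger_gap","gripper_force")},"ydir deg",round(np.degrees(np.arctan2(M[1,1],M[0,1])),2),"z",np.round(M[:,2],4))
E
python3 st.py
```

```text
{'clock': 2.75, 'qpos': [0.0852, 0.32, 0.1349, 0.0001, -1.3853, 0.3975], 'tool_pos': [0.6039, -0.1088, 0.2815], 'contact_force': [-0.3794, -0.37, 0.144], 'torque': [-0.0817, 0.1218, -0.0216], 'finger_gap': 0.087, 'gripper_force': 0.0} ydir deg -152.34 z [ 4.e-04 -1.e-04 -1.e+00]
```

Request:
{"api": "arm_command", "payload": {"rows": [{"gripper": -1, "x": 0, "y": 0, "z": 0, "rx": 0, "ry": 0, "rz": 10.5}, {"gripper": -1, "x": 0, "y": 0, "z": 0, "rx": 0, "ry": 0, "rz": 10.5}, {"gripper": -1, "x": 0, "y": 0, "z": 0, "rx": 0, "ry": 0, "rz": 10.5}, {"gripper": -1, "x": 0, "y": 0, "z": 0, "rx": 0, "ry": 0, "rz": 10.5}, {"gripper": -1, "x": 0, "y": 0, "z": 0, "rx": 0, "ry": 0, "rz": 10.5}, {"gripper": -1, "x": 0, "y": 0, "z": 0, "rx": 0, "ry": 0, "rz": 10.5}, {"gripper": -1, "x": 0, "y": 0, "z": 0, "rx": 0, "ry": 0, "rz": 10.5}, {"gripper": -1, "x": 0, "y": 0, "z": 0, "rx": 0, "ry": 0, "rz": 10.5}, {"gripper": -1, "x": 0, "y": 0, "z": 0, "rx": 0, "ry": 0, "rz": 10.5}, {"gripper": -1, "x": 0, "y": 0, "z": 0, "rx": 0, "ry": 0, "rz": 10.5}, {"gripper": -1, "x": 0, "y": 0, "z": 0, "rx": 0, "ry": 0, "rz": 10.5}, {"gripper": -1, "x": 0, "y": 0, "z": 0, "rx": 0, "ry": 0, "rz": 10.5}]}}

```text
clock: 4.25
tool_pos: [0.6028, -0.1107, 0.2814]
eef_rot: [0.85, 0.527, -0.0, 0.0]
contact_force: [0.6, 0.0, 0.1]
finger_gap: 0.0871
gripper_force: 0.0
```

Request:
{"api": "arm_command", "payload": {"rows": [{"gripper": -1, "x": 0, "y": -1, "z": -20, "rx": 0, "ry": 0, "rz": 10}, {"gripper": -1, "x": 0, "y": 0, "z": -20, "rx": 0, "ry": 0, "rz": 8}, {"gripper": -1, "x": 0, "y": 0, "z": -10, "rx": 0, "ry": 0, "rz": 0}, {"gripper": -1, "x": 0, "y": 0, "z": 0, "rx": 0, "ry": 0, "rz": 0}]}}

```text
clock: 4.75
tool_pos: [0.6025, -0.1118, 0.2308]
eef_rot: [0.759, 0.651, -0.001, -0.0]
contact_force: [-0.1, -0.3, 0.4]
finger_gap: 0.0867
gripper_force: 0.0
```

```bash
python3 st.py
python3 - <<'E'
from h import *
p=optics.grab_frame("scene");q=optics.grab_frame("top")
a=cv2.resize(p["frame"][120:230,200:330],None,fx=3.05,fy=5.4/1.77,interpolation=2);b=cv2.resize(q["frame"][120:230,300:430],None,fx=3.05,fy=5.4/1.77,interpolation=2)
cv2.imwrite("pics/c2.png",np.hstack([a,b]))
E
```

```text
{'clock': 4.75, 'qpos': [0.0805, 0.3412, 0.0417, 0.0001, -1.2726, 2.9072], 'tool_pos': [0.6025, -0.1118, 0.2308], 'contact_force': [-0.0689, -0.3347, 0.4016], 'torque': [-0.1613, 0.0164, -0.0439], 'finger_gap': 0.0867, 'gripper_force': 0.0} ydir deg -8.82 z [-1.3e-03 -2.0e-04 -1.0e+00]
```

View pics/c2.png

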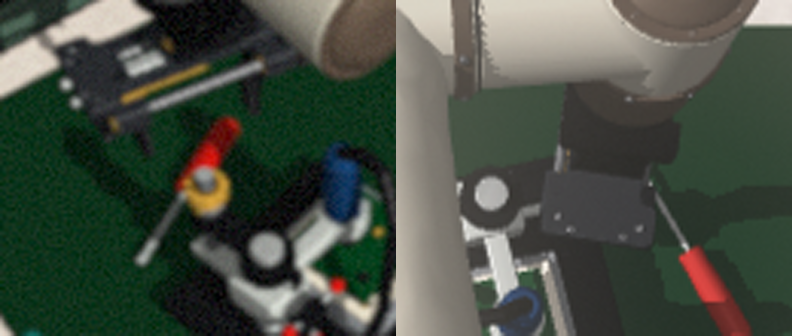

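Left half: the fingertips sit at crop (253,108) and (148,150), behind and above the rod tip at (205,177). I'll check against the projection of the TCP.

Run:
```python
from h import *
p=optics.grab_frame("scene");E=np.array(p["extrinsics"])
def pr(x):
    c=E[:3,:3]@np.array(x)+E[:3,3];return np.round([p["fx"]*c[0]/c[2]+p["cx"],p["fy"]*c[1]/c[2]+p["cy"]],1)
t=np.array([.6025,-.1118,.2308]);d=np.array([.988,-.153,0])*.048
print("tcp",pr(t),pr(t+d),pr(t-d),"rod",pr([.603,-.110,.2005]),pr([.603,-.110,.18]))
cv2.imwrite("pics/c3.png",cv2.resize(p["frame"][130:210,220:320],None,fx=7,fy=7,interpolation=2))
```

```text
tcp [266.1 169.1] [249.  175.9] [283.  162.4] rod [267.3 176.7] [268.  181.3]
```

View pics/c3.png

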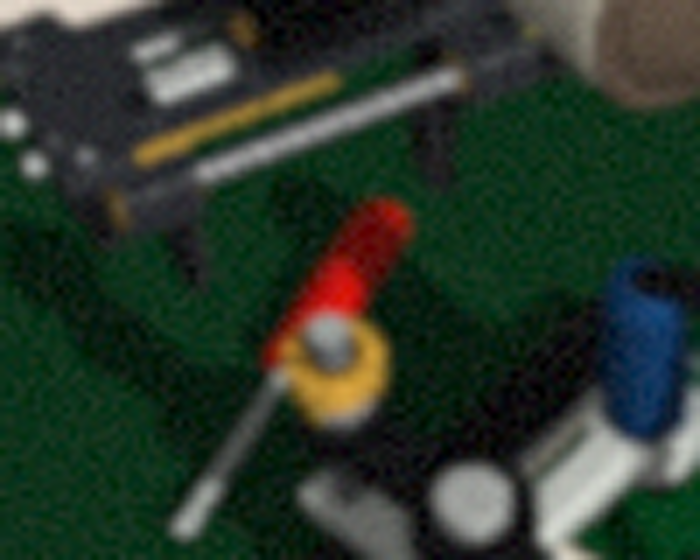

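Run:
```python
from h import *
t=np.array([.6025,-.1118,.2308]);u=np.array([.988,-.153,0]);v=np.array([.153,.988,0])
for n in("scene","top"):
    p=optics.grab_frame(n);E=np.array(p["extrinsics"]);f=p["frame"].copy()
    def pr(x):
        c=E[:3,:3]@np.array(x)+E[:3,3];return [p["fx"]*c[0]/c[2]+p["cx"],p["fy"]*c[1]/c[2]+p["cy"]]
    x0,y0=(215,110) if n=="scene" else (310,130)
    im=cv2.resize(f[y0:y0+100,x0:x0+100],None,fx=4,fy=4,interpolation=2)
    def mk(x,c):
        a=pr(x);cv2.circle(im,(int((a[0]-x0+.5)*4),int((a[1]-y0+.5)*4)),3,c,-1)
    for a in(-.095,.095):
        for b in(-.0375,.0375): mk(t+u*a+v*b+[0,0,.070],(255,255,0))
    for a in(-.0435,.0435,-.0585,.0585): mk(t+u*a,(255,0,255))
    mk([.603,-.11,.2005],(0,255,0))
    globals()[n]=im
cv2.imwrite("pics/c4.png",np.hstack([scene,top]))
```

```text
(no output)
```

View pics/c4.png

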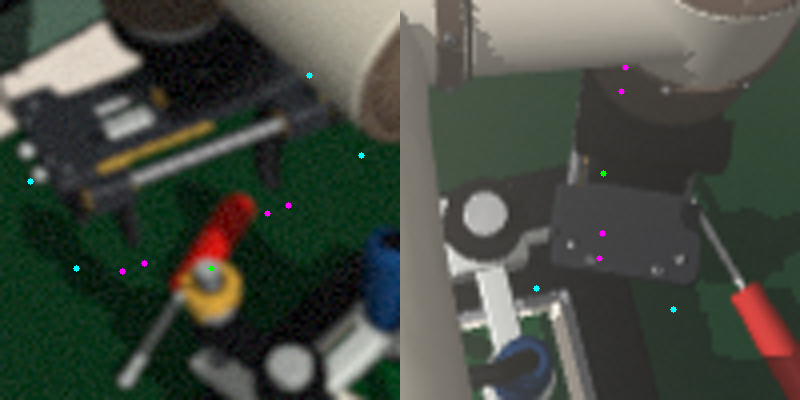

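Fingertips appear about 5 px (about 20 mm) higher than the TCP projects, in line horizontally. That could be the fingers retracting when open, so I'll test by half closing in the air.

Request:
{"api": "arm_command", "payload": {"rows": [{"gripper": 0.1, "x": 0, "y": 0, "z": 0, "rx": 0, "ry": 0, "rz": 0}, {"gripper": 0.1, "x": 0, "y": 0, "z": 0, "rx": 0, "ry": 0, "rz": 0}, {"gripper": 0.1, "x": 0, "y": 0, "z": 0, "rx": 0, "ry": 0, "rz": 0}, {"gripper": 0.1, "x": 0, "y": 0, "z": 0, "rx": 0, "ry": 0, "rz": 0}, {"gripper": 0.1, "x": 0, "y": 0, "z": 0, "rx": 0, "ry": 0, "rz": 0}]}}

```text
clock: 5.62
tool_pos: [0.6028, -0.1117, 0.2313]
eef_rot: [0.759, 0.651, -0.0, -0.0]
contact_force: [0.7, -0.9, 0.3]
finger_gap: 0.0449
gripper_force: 0.0
```

```bash
python3 st.py
python3 - <<'E'
from h import *
s=bot.sense();t=np.array(s["tool_pos"]);g=s["finger_gap"]/2;u=np.array([.988,-.153,0])
p=optics.grab_frame("scene");E=np.array(p["extrinsics"]);x0,y0=225,130
im=cv2.resize(p["frame"][y0:y0+70,x0:x0+85],None,fx=8,fy=8,interpolation=2)
for a in(-g,g,-g-.015,g+.015):
  for z,c in((0,(255,0,255)),(.019,(255,255,0))):
    c3=E[:3,:3]@(t+u*a+[0,0,z])+E[:3,3];q=p["fx"]*c3[0]/c3[2]+p["cx"],p["fy"]*c3[1]/c3[2]+p["cy"]
    cv2.circle(im,(int((q[0]-x0+.5)*8),int((q[1]-y0+.5)*8)),3,c,-1)
cv2.imwrite("pics/c5.png",cv2.convertScaleAbs(im,alpha=1.6,beta=15))
E
```

```text
{'clock': 5.625, 'qpos': [0.0805, 0.3407, 0.0421, 0.0, -1.2723, 2.9091], 'tool_pos': [0.6028, -0.1117, 0.2313], 'contact_force': [0.6898, -0.9351, 0.2665], 'torque': [-0.1625, 0.0164, 0.0313], 'finger_gap': 0.0449, 'gripper_force': 0.0} ydir deg -8.71 z [-1.e-04 -0.e+00 -1.e+00]
```

View pics/c5.png

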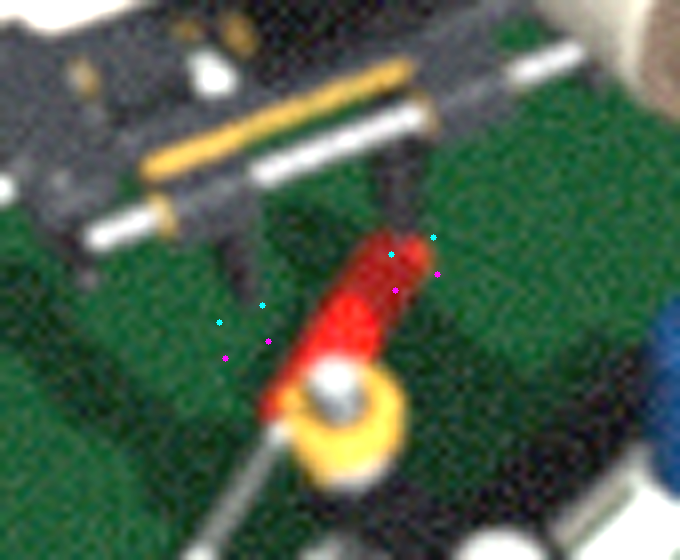

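Request:
{"api": "arm_command", "payload": {"rows": [{"gripper": 0.1, "x": 0, "y": 0, "z": 0, "rx": 0, "ry": 0, "rz": -10.5}, {"gripper": 0.1, "x": 0, "y": 0, "z": 0, "rx": 0, "ry": 0, "rz": -10.5}, {"gripper": 0.1, "x": 0, "y": 0, "z": 0, "rx": 0, "ry": 0, "rz": -10.5}, {"gripper": 0.1, "x": 0, "y": 0, "z": 0, "rx": 0, "ry": 0, "rz": -10.5}, {"gripper": 0.1, "x": 0, "y": 0, "z": 0, "rx": 0, "ry": 0, "rz": -10.5}, {"gripper": 0.1, "x": 0, "y": 0, "z": 0, "rx": 0, "ry": 0, "rz": -10.5}, {"gripper": 0.1, "x": 0, "y": 0, "z": -8, "rx": 0, "ry": 0, "rz": 0}, {"gripper": 0.1, "x": 0, "y": 0, "z": 0, "rx": 0, "ry": 0, "rz": 0}]}}

```text
clock: 6.68
tool_pos: [0.6021, -0.1117, 0.2221]
eef_rot: [0.987, 0.16, -0.001, -0.0]
contact_force: [0.0, 0.5, -0.6]
finger_gap: 0.0393
gripper_force: 0.0
```

```bash
cat > ov.py <<'E'
from h import *
import sys
from scipy.spatial.transform import Rotation as Ro
s=bot.sense();t=np.array(s["tool_pos"]);g=s["finger_gap"]/2;M=Ro.from_quat(s["eef_rot"]).as_matrix();u=M[:,1]
p=optics.grab_frame("scene");E=np.array(p["extrinsics"]);x0,y0=225,130
im=cv2.resize(p["frame"][y0:y0+70,x0:x0+85],None,fx=8,fy=8,interpolation=2);im=cv2.convertScaleAbs(im,alpha=1.6,beta=15)
for a in(-g,g,-g-.015,g+.015):
  for z,c in((0,(255,0,255)),(.019,(255,255,0))):
    c3=E[:3,:3]@(t+u*a+[0,0,z])+E[:3,3];q=p["fx"]*c3[0]/c3[2]+p["cx"],p["fy"]*c3[1]/c3[2]+p["cy"]
    cv2.circle(im,(int((q[0]-x0+.5)*8),int((q[1]-y0+.5)*8)),3,c,-1)
cv2.imwrite(sys.argv[1],im)
E
python3 st.py; python3 ov.py pics/c6.png
```

```text
{'clock': 6.675, 'qpos': [0.0804, 0.3457, 0.0269, -0.0004, -1.2542, 1.8122], 'tool_pos': [0.6021, -0.1117, 0.2221], 'contact_force': [0.0131, 0.5043, -0.5737], 'torque': [-0.1022, 0.1721, -0.0299], 'finger_gap': 0.0393, 'gripper_force': 0.0} ydir deg -71.57 z [-2.3e-03  2.0e-04 -1.0e+00]
```

View pics/c6.png

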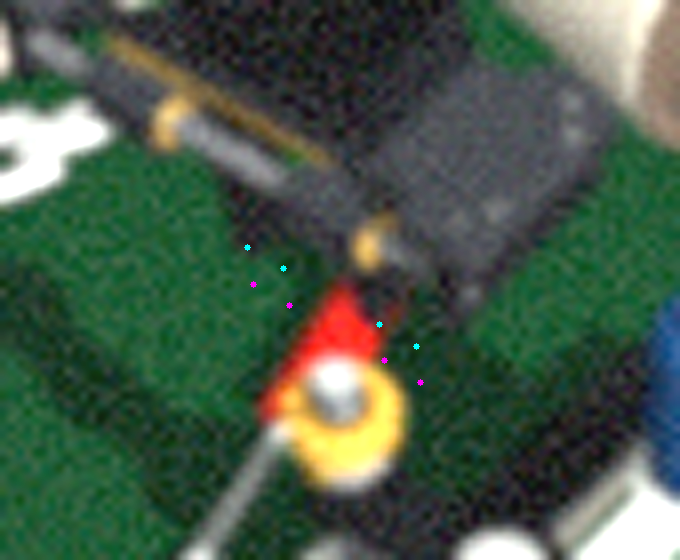

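Tips again sit near the cyan dots (TCP + about 19 mm) at this other yaw too, so the offset is along z and not sideways. xy is fine. I'll rotate back, open, lower to TCP z ≈ 0.158 and close softly.

Request:
{"api": "arm_command", "payload": {"rows": [{"gripper": -1, "x": 1, "y": 1, "z": 0, "rx": 0, "ry": 0, "rz": 10.5}, {"gripper": -1, "x": 0, "y": 0, "z": 0, "rx": 0, "ry": 0, "rz": 10.5}, {"gripper": -1, "x": 0, "y": 0, "z": 0, "rx": 0, "ry": 0, "rz": 10.5}, {"gripper": -1, "x": 0, "y": 0, "z": 0, "rx": 0, "ry": 0, "rz": 10.5}, {"gripper": -1, "x": 0, "y": 0, "z": 0, "rx": 0, "ry": 0, "rz": 10.5}, {"gripper": -1, "x": 0, "y": 0, "z": 0, "rx": 0, "ry": 0, "rz": 10.5}, {"gripper": -1, "x": 0, "y": 0, "z": -14, "rx": 0, "ry": 0, "rz": 0}, {"gripper": -1, "x": 0, "y": 0, "z": -15, "rx": 0, "ry": 0, "rz": 0}, {"gripper": -1, "x": 0, "y": 0, "z": -15, "rx": 0, "ry": 0, "rz": 0}, {"gripper": -1, "x": 0, "y": 0, "z": -12, "rx": 0, "ry": 0, "rz": 0}, {"gripper": -1, "x": 0, "y": 0, "z": -8, "rx": 0, "ry": 0, "rz": 0}, {"gripper": -1, "x": 0, "y": 0, "z": 0, "rx": 0, "ry": 0, "rz": 0}]}}

```text
clock: 8.22
tool_pos: [0.6035, -0.1107, 0.1586]
eef_rot: [0.759, 0.651, -0.001, -0.0]
contact_force: [0.2, 0.0, 0.9]
finger_gap: 0.087
gripper_force: 0.0
```

```bash
python3 st.py; python3 ov.py pics/c7.png
```

```text
{'clock': 8.225, 'qpos': [0.082, 0.3898, -0.0691, 0.0, -1.1132, 2.9075], 'tool_pos': [0.6035, -0.1107, 0.1586], 'contact_force': [0.1636, 0.0312, 0.8953], 'torque': [-0.0889, 0.0309, 0.0082], 'finger_gap': 0.087, 'gripper_force': 0.0} ydir deg -8.71 z [-1.3e-03 -1.0e-04 -1.0e+00]
```

View pics/c7.png

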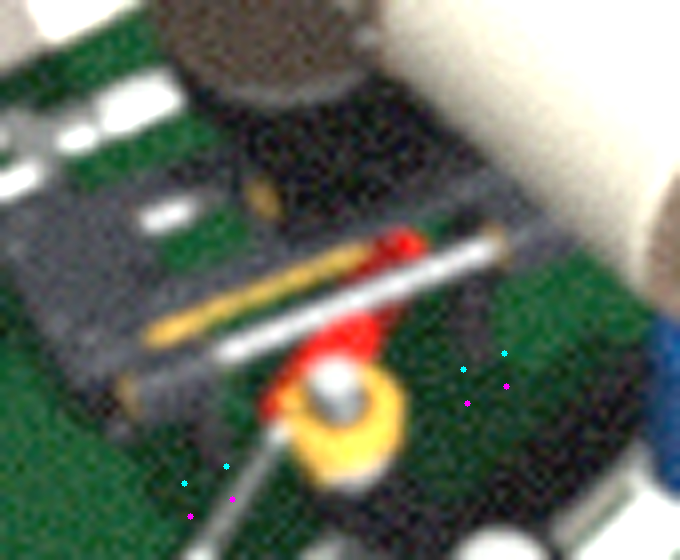

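Mid-tip is at about crop (340,405) and the nut centre at (345,420), so the fingers straddle the nut. Close gently.

Request:
{"api": "arm_command", "payload": {"rows": [{"gripper": 1, "x": 0, "y": 0, "z": 0, "rx": 0, "ry": 0, "rz": 0}, {"gripper": 1, "x": 0, "y": 0, "z": 0, "rx": 0, "ry": 0, "rz": 0}, {"gripper": 1, "x": 0, "y": 0, "z": 0, "rx": 0, "ry": 0, "rz": 0}, {"gripper": 1, "x": 0, "y": 0, "z": 0, "rx": 0, "ry": 0, "rz": 0}, {"gripper": 1, "x": 0, "y": 0, "z": 0, "rx": 0, "ry": 0, "rz": 0}, {"gripper": 1, "x": 0, "y": 0, "z": 0, "rx": 0, "ry": 0, "rz": 0}, {"gripper": 1, "x": 0, "y": 0, "z": 0, "rx": 0, "ry": 0, "rz": 0}, {"gripper": 1, "x": 0, "y": 0, "z": 0, "rx": 0, "ry": 0, "rz": 0}], "squeeze": 8}}

```text
clock: 9.28
tool_pos: [0.6042, -0.1107, 0.1594]
eef_rot: [0.759, 0.651, 0.0, 0.0]
contact_force: [7.3, -2.8, -3.9]
finger_gap: 0.0154
gripper_force: 4.3
```

```bash
python3 st.py
```

```text
{'clock': 9.275, 'qpos': [0.082, 0.3891, -0.0682, 0.0001, -1.1125, 2.9076], 'tool_pos': [0.6042, -0.1107, 0.1594], 'contact_force': [7.2799, -2.8336, -3.9247], 'torque': [-0.8649, -2.2089, -0.0043], 'finger_gap': 0.0154, 'gripper_force': 4.3373} ydir deg -8.71 z [ 0.001 -0.    -1.   ]
```

Gap is 15.4 mm, with the moment about the axis near 0. That is the rod, above the nut, so the true tips really are about 27 mm above the reported TCP, as the pictures showed. Open, go lower and retry.

Request:
{"api": "arm_command", "payload": {"rows": [{"gripper": -0.5, "x": 0, "y": 0, "z": 0, "rx": 0, "ry": 0, "rz": 0}, {"gripper": -0.5, "x": 0, "y": 0, "z": 0, "rx": 0, "ry": 0, "rz": 0}, {"gripper": -0.5, "x": 0, "y": 0, "z": 0, "rx": 0, "ry": 0, "rz": 0}, {"gripper": -0.5, "x": 0, "y": 0, "z": 0, "rx": 0, "ry": 0, "rz": 0}, {"gripper": -0.5, "x": 0, "y": 0, "z": 0, "rx": 0, "ry": 0, "rz": 0}, {"gripper": -0.5, "x": 0, "y": 0, "z": 0, "rx": 0, "ry": 0, "rz": 0}, {"gripper": -0.5, "x": 0, "y": 0, "z": -5, "rx": 0, "ry": 0, "rz": 0}, {"gripper": -0.5, "x": 0, "y": 0, "z": -5, "rx": 0, "ry": 0, "rz": 0}, {"gripper": -0.5, "x": 0, "y": 0, "z": -4, "rx": 0, "ry": 0, "rz": 0}, {"gripper": -0.5, "x": 0, "y": 0, "z": 0, "rx": 0, "ry": 0, "rz": 0}]}}

```text
clock: 10.52
tool_pos: [0.6034, -0.1107, 0.1447]
eef_rot: [0.759, 0.651, -0.0, -0.0]
contact_force: [-0.3, 1.2, 1.1]
finger_gap: 0.0653
gripper_force: 0.0
```

```bash
python3 st.py
```

```text
{'clock': 10.525, 'qpos': [0.082, 0.401, -0.0885, -0.0001, -1.0825, 2.9076], 'tool_pos': [0.6034, -0.1107, 0.1447], 'contact_force': [-0.2876, 1.1661, 1.1022], 'torque': [-0.1415, -0.0167, -0.0263], 'finger_gap': 0.0653, 'gripper_force': 0.0} ydir deg -8.71 z [-0.0012 -0.     -1.    ]
```

Request:
{"api": "arm_command", "payload": {"rows": [{"gripper": 1, "x": 0, "y": 0, "z": 0, "rx": 0, "ry": 0, "rz": 0}, {"gripper": 1, "x": 0, "y": 0, "z": 0, "rx": 0, "ry": 0, "rz": 0}, {"gripper": 1, "x": 0, "y": 0, "z": 0, "rx": 0, "ry": 0, "rz": 0}, {"gripper": 1, "x": 0, "y": 0, "z": 0, "rx": 0, "ry": 0, "rz": 0}, {"gripper": 1, "x": 0, "y": 0, "z": 0, "rx": 0, "ry": 0, "rz": 0}, {"gripper": 1, "x": 0, "y": 0, "z": 0, "rx": 0, "ry": 0, "rz": 0}], "squeeze": 8}}

```text
clock: 11.28
tool_pos: [0.6047, -0.1108, 0.1455]
eef_rot: [0.759, 0.651, 0.001, 0.001]
contact_force: [3.0, -1.6, -1.8]
finger_gap: 0.0354
gripper_force: 8.0
```

```bash
python3 st.py
```

```text
{'clock': 11.275, 'qpos': [0.0819, 0.4006, -0.087, 0.0004, -1.0812, 2.9076], 'tool_pos': [0.6047, -0.1108, 0.1455], 'contact_force': [3.0195, -1.5578, -1.7633], 'torque': [-0.4858, -1.0039, -0.0194], 'finger_gap': 0.0354, 'gripper_force': 8.0006} ydir deg -8.71 z [ 2.e-03 -2.e-04 -1.e+00]
```

Gap is 35.4 mm with about the same −0.6 mm bias, so the nut is held. Grip at 40 N and turn the guaranteed-free first part.

Request:
{"api": "arm_command", "payload": {"rows": [{"gripper": 1, "x": 1, "y": 0, "z": 0, "rx": 0, "ry": 0, "rz": 0}, {"gripper": 1, "x": 0, "y": 0, "z": 0, "rx": 0, "ry": 0, "rz": 0}, {"gripper": 1, "x": 0, "y": 0, "z": -0.1, "rx": 0, "ry": 0, "rz": -8}, {"gripper": 1, "x": 0, "y": 0, "z": -0.1, "rx": 0, "ry": 0, "rz": -10}, {"gripper": 1, "x": 0, "y": 0, "z": -0.1, "rx": 0, "ry": 0, "rz": -10}, {"gripper": 1, "x": 0, "y": 0, "z": -0.1, "rx": 0, "ry": 0, "rz": -8}, {"gripper": 1, "x": 0, "y": 0, "z": 0, "rx": 0, "ry": 0, "rz": -2.5}, {"gripper": 1, "x": 0, "y": 0, "z": 0, "rx": 0, "ry": 0, "rz": 0}], "squeeze": 40}}

```text
clock: 12.28
tool_pos: [0.6032, -0.1101, 0.1451]
eef_rot: [0.931, 0.365, -0.001, -0.001]
contact_force: [-3.6, 3.3, 4.3]
finger_gap: 0.0349
gripper_force: 40.0
```

```bash
python3 st.py
```

```text
{'clock': 12.275, 'qpos': [0.0825, 0.4012, -0.0867, -0.0013, -1.086, 2.2362], 'tool_pos': [0.6032, -0.1101, 0.1451], 'contact_force': [-3.5884, 3.2864, 4.2758], 'torque': [0.7894, 1.1498, -0.0381], 'finger_gap': 0.0349, 'gripper_force': 40.0038} ydir deg -47.18 z [-3.2e-03  9.0e-04 -1.0e+00]
```

Request:
{"api": "arm_command", "payload": {"rows": [{"gripper": 1, "x": -0.7, "y": 0.5, "z": -0.1, "rx": 0, "ry": 0, "rz": -8}, {"gripper": 1, "x": 0, "y": 0, "z": -0.1, "rx": 0, "ry": 0, "rz": -10}, {"gripper": 1, "x": 0, "y": 0, "z": -0.1, "rx": 0, "ry": 0, "rz": -10}, {"gripper": 1, "x": 0, "y": 0, "z": -0.1, "rx": 0, "ry": 0, "rz": -10}, {"gripper": 1, "x": 0, "y": 0, "z": -0.1, "rx": 0, "ry": 0, "rz": -10}, {"gripper": 1, "x": 0, "y": 0, "z": -0.1, "rx": 0, "ry": 0, "rz": -10}, {"gripper": 1, "x": 0, "y": 0, "z": -0.1, "rx": 0, "ry": 0, "rz": -10}, {"gripper": 1, "x": 0, "y": 0, "z": -0.1, "rx": 0, "ry": 0, "rz": -10}, {"gripper": 1, "x": 0, "y": 0, "z": -0.1, "rx": 0, "ry": 0, "rz": -5}, {"gripper": 1, "x": 0, "y": 0, "z": 0, "rx": 0, "ry": 0, "rz": -2.5}, {"gripper": 1, "x": 0, "y": 0, "z": 0, "rx": 0, "ry": 0, "rz": -2}, {"gripper": 1, "x": 0, "y": 0, "z": 0, "rx": 0, "ry": 0, "rz": 0}]}}

```text
clock: 13.78
tool_pos: [0.6032, -0.1066, 0.1441]
eef_rot: [0.925, -0.38, -0.002, -0.002]
contact_force: [-3.1, 11.2, 4.2]
finger_gap: 0.035
gripper_force: 40.0
```

```bash
python3 st.py
```

```text
{'clock': 13.775, 'qpos': [0.0862, 0.4005, -0.0888, -0.0057, -1.0824, 0.7084], 'tool_pos': [0.6032, -0.1066, 0.1441], 'contact_force': [-3.0716, 11.1887, 4.1552], 'torque': [3.5448, 1.1296, 0.0343], 'finger_gap': 0.035, 'gripper_force': 40.0034} ydir deg -134.63 z [-0.0013  0.005  -1.    ]
```

Request:
{"api": "arm_command", "payload": {"rows": [{"gripper": 1, "x": -0.5, "y": 3, "z": 0, "rx": 0, "ry": 0, "rz": 0}, {"gripper": 1, "x": 0, "y": 1, "z": -0.1, "rx": 0, "ry": 0, "rz": -5}, {"gripper": 1, "x": 0, "y": 0, "z": -0.1, "rx": 0, "ry": 0, "rz": -4}, {"gripper": 1, "x": 0, "y": 0, "z": 0, "rx": 0, "ry": 0, "rz": -2.5}, {"gripper": 1, "x": 0, "y": 0, "z": 0, "rx": 0, "ry": 0, "rz": -2.5}, {"gripper": 1, "x": 0, "y": 0, "z": 0, "rx": 0, "ry": 0, "rz": 0}]}}

```text
clock: 14.52
tool_pos: [0.6037, -0.1062, 0.1439]
eef_rot: [0.872, -0.49, 0.0, -0.0]
contact_force: [-0.9, 1.1, 2.3]
finger_gap: 0.0348
gripper_force: 40.0
```

```bash
python3 st.py
```

```text
{'clock': 14.525, 'qpos': [0.0896, 0.3999, -0.0923, -0.0001, -1.0782, 0.4573], 'tool_pos': [0.6037, -0.1062, 0.1439], 'contact_force': [-0.9073, 1.0742, 2.3074], 'torque': [0.5407, 0.115, -0.0771], 'finger_gap': 0.0348, 'gripper_force': 40.0003} ydir deg -148.67 z [ 5.e-04  2.e-04 -1.e+00]
```

```bash
cat > st2.py <<'E'
from h import *
T=[]
for i in range(3):
    T.append(bot.sense()["torque"][2]); optics.grab_frame("scene")
T.append(bot.sense()["torque"][2])
print("Tz",np.round(T,3),"mean",round(np.mean(T),3)); exec(open("st.py").read())
E
python3 st2.py
```

```text
Tz [-0.077 -0.066 -0.041 -0.034] mean -0.055
{'clock': 14.675, 'qpos': [0.0896, 0.3999, -0.0922, -0.0001, -1.0782, 0.4573], 'tool_pos': [0.6038, -0.1062, 0.144], 'contact_force': [0.9933, 1.2843, 1.3259], 'torque': [0.5651, 0.0533, -0.0344], 'finger_gap': 0.0348, 'gripper_force': 40.0003} ydir deg -148.67 z [ 5.e-04  1.e-04 -1.e+00]
```

Request:
{"api": "arm_command", "payload": {"rows": [{"gripper": 1, "x": 0, "y": 0, "z": -0.1, "rx": 0, "ry": 0, "rz": -5}, {"gripper": 1, "x": 0, "y": 0, "z": -0.1, "rx": 0, "ry": 0, "rz": -4}, {"gripper": 1, "x": 0, "y": 0, "z": 0, "rx": 0, "ry": 0, "rz": -2.5}, {"gripper": 1, "x": 0, "y": 0, "z": 0, "rx": 0, "ry": 0, "rz": -2.5}, {"gripper": 1, "x": 0, "y": 0, "z": 0, "rx": 0, "ry": 0, "rz": 0}]}}

```text
clock: 15.3
tool_pos: [0.6044, -0.1059, 0.1438]
eef_rot: [0.806, -0.592, 0.001, -0.001]
contact_force: [1.6, 2.6, 1.4]
finger_gap: 0.0349
gripper_force: 40.0
```

```bash
python3 st2.py
```

```text
Tz [-0.086 -0.027  0.012  0.   ] mean -0.025
{'clock': 15.45, 'qpos': [0.0898, 0.4002, -0.092, -0.0003, -1.0768, 0.2129], 'tool_pos': [0.6043, -0.1059, 0.1438], 'contact_force': [2.8353, 3.5459, 1.1651], 'torque': [1.0055, -0.5981, 0.0004], 'finger_gap': 0.0347, 'gripper_force': 39.9999} ydir deg -162.66 z [ 1.7e-03  4.0e-04 -1.0e+00]
```

Request:
{"api": "arm_command", "payload": {"rows": [{"gripper": 1, "x": 0.3, "y": 0.5, "z": -0.1, "rx": 0, "ry": 0, "rz": -4}, {"gripper": 1, "x": 0, "y": 0, "z": -0.1, "rx": 0, "ry": 0, "rz": -4}, {"gripper": 1, "x": 0, "y": 0, "z": 0, "rx": 0, "ry": 0, "rz": -3}, {"gripper": 1, "x": 0, "y": 0, "z": 0, "rx": 0, "ry": 0, "rz": -2}, {"gripper": 1, "x": 0, "y": 0, "z": 0, "rx": 0, "ry": 0, "rz": -1}, {"gripper": 1, "x": 0, "y": 0, "z": 0, "rx": 0, "ry": 0, "rz": 0}]}}

```text
clock: 16.2
tool_pos: [0.605, -0.1058, 0.1437]
eef_rot: [0.727, -0.686, 0.001, -0.001]
contact_force: [4.8, 1.9, -0.1]
finger_gap: 0.0349
gripper_force: 40.0
```

```bash
python3 st2.py
```

```text
Tz [-0.002 -0.038 -0.009  0.002] mean -0.012
{'clock': 16.35, 'qpos': [0.0903, 0.4009, -0.0916, 0.0004, -1.076, -0.0327], 'tool_pos': [0.605, -0.1058, 0.1437], 'contact_force': [5.561, 0.9154, -0.3601], 'torque': [0.4415, -1.4205, 0.0018], 'finger_gap': 0.0348, 'gripper_force': 39.9992} ydir deg -176.69 z [ 2.4e-03 -1.0e-04 -1.0e+00]
```

Request:
{"api": "arm_command", "payload": {"rows": [{"gripper": 1, "x": 1, "y": 0.2, "z": -0.1, "rx": 0, "ry": 0, "rz": -4}, {"gripper": 1, "x": 0, "y": 0, "z": -0.1, "rx": 0, "ry": 0, "rz": -4}, {"gripper": 1, "x": 0, "y": 0, "z": 0, "rx": 0, "ry": 0, "rz": -3}, {"gripper": 1, "x": 0, "y": 0, "z": 0, "rx": 0, "ry": 0, "rz": -2}, {"gripper": 1, "x": 0, "y": 0, "z": 0, "rx": 0, "ry": 0, "rz": -1}, {"gripper": 1, "x": 0, "y": 0, "z": 0, "rx": 0, "ry": 0, "rz": 0}]}}

```text
clock: 17.1
tool_pos: [0.6056, -0.1058, 0.1435]
eef_rot: [-0.638, 0.77, -0.001, 0.0]
contact_force: [5.4, 0.6, -0.3]
finger_gap: 0.0349
gripper_force: 40.0
```

```bash
python3 st2.py
```

```text
Tz [ 0.065 -0.     0.035 -0.01 ] mean 0.022
{'clock': 17.25, 'qpos': [0.0903, 0.4025, -0.0897, 0.0006, -1.0772, -0.2776], 'tool_pos': [0.6056, -0.1058, 0.1435], 'contact_force': [5.419, -0.3505, 0.5327], 'torque': [0.0524, -1.5342, -0.0103], 'finger_gap': 0.0347, 'gripper_force': 39.9995} ydir deg 169.29 z [ 1.5e-03 -4.0e-04 -1.0e+00]
```

Request:
{"api": "arm_command", "payload": {"rows": [{"gripper": 1, "x": 1, "y": 0, "z": -0.1, "rx": 0, "ry": 0, "rz": -4}, {"gripper": 1, "x": 0, "y": 0, "z": -0.1, "rx": 0, "ry": 0, "rz": -4}, {"gripper": 1, "x": 0, "y": 0, "z": 0, "rx": 0, "ry": 0, "rz": -3}, {"gripper": 1, "x": 0, "y": 0, "z": 0, "rx": 0, "ry": 0, "rz": -2}, {"gripper": 1, "x": 0, "y": 0, "z": 0, "rx": 0, "ry": 0, "rz": -1}, {"gripper": 1, "x": 0, "y": 0, "z": 0, "rx": 0, "ry": 0, "rz": 0}]}}

```text
clock: 18.0
tool_pos: [0.6061, -0.106, 0.1433]
eef_rot: [-0.539, 0.842, -0.0, 0.0]
contact_force: [3.9, -2.6, 1.2]
finger_gap: 0.0347
gripper_force: 40.0
```

```bash
python3 st2.py
```

```text
Tz [-0.043  0.02   0.008 -0.004] mean -0.005
{'clock': 18.15, 'qpos': [0.09, 0.404, -0.0877, 0.0008, -1.0786, -0.5215], 'tool_pos': [0.6061, -0.106, 0.1433], 'contact_force': [4.3533, -2.6835, 1.5655], 'torque': [-0.7349, -1.361, -0.0038], 'finger_gap': 0.0348, 'gripper_force': 40.0002} ydir deg 155.3 z [ 5.e-04 -7.e-04 -1.e+00]
```

Request:
{"api": "arm_command", "payload": {"rows": [{"gripper": 1, "x": 0.7, "y": -0.4, "z": -0.1, "rx": 0, "ry": 0, "rz": -4}, {"gripper": 1, "x": 0, "y": 0, "z": -0.1, "rx": 0, "ry": 0, "rz": -4}, {"gripper": 1, "x": 0, "y": 0, "z": 0, "rx": 0, "ry": 0, "rz": -3}, {"gripper": 1, "x": 0, "y": 0, "z": 0, "rx": 0, "ry": 0, "rz": -2}, {"gripper": 1, "x": 0, "y": 0, "z": 0, "rx": 0, "ry": 0, "rz": -1}, {"gripper": 1, "x": 0, "y": 0, "z": 0, "rx": 0, "ry": 0, "rz": 0}]}}

```text
clock: 18.9
tool_pos: [0.6067, -0.1063, 0.1431]
eef_rot: [-0.433, 0.901, -0.0, -0.0]
contact_force: [3.7, -2.9, 3.7]
finger_gap: 0.0345
gripper_force: 40.0
```

```bash
python3 st2.py
```

```text
Tz [ 0.001 -0.069 -0.009 -0.01 ] mean -0.022
{'clock': 19.05, 'qpos': [0.0893, 0.4053, -0.086, 0.0006, -1.0793, -0.7651], 'tool_pos': [0.6066, -0.1063, 0.1432], 'contact_force': [3.4598, -3.9527, 4.3627], 'torque': [-1.093, -1.1058, -0.01], 'finger_gap': 0.0345, 'gripper_force': 40.001} ydir deg 141.3 z [ 2.e-04 -5.e-04 -1.e+00]
```

Request:
{"api": "arm_command", "payload": {"rows": [{"gripper": 1, "x": 0.7, "y": -0.7, "z": -0.1, "rx": 0, "ry": 0, "rz": -4}, {"gripper": 1, "x": 0, "y": 0, "z": -0.1, "rx": 0, "ry": 0, "rz": -4}, {"gripper": 1, "x": 0, "y": 0, "z": 0, "rx": 0, "ry": 0, "rz": -3}, {"gripper": 1, "x": 0, "y": 0, "z": 0, "rx": 0, "ry": 0, "rz": -2}, {"gripper": 1, "x": 0, "y": 0, "z": 0, "rx": 0, "ry": 0, "rz": -1}, {"gripper": 1, "x": 0, "y": 0, "z": 0, "rx": 0, "ry": 0, "rz": 0}]}}

```text
clock: 19.8
tool_pos: [0.6071, -0.1067, 0.143]
eef_rot: [-0.32, 0.948, -0.0, -0.0]
contact_force: [2.2, -2.2, 5.3]
finger_gap: 0.0349
gripper_force: 40.0
```

```bash
python3 st2.py
```

```text
Tz [ 0.047  0.03  -0.023 -0.021] mean 0.008
{'clock': 19.95, 'qpos': [0.0883, 0.4066, -0.0842, 0.0002, -1.0803, -1.0085], 'tool_pos': [0.6071, -0.1067, 0.143], 'contact_force': [2.8706, -2.3627, 4.9053], 'torque': [-0.8888, -0.7209, -0.0207], 'finger_gap': 0.0349, 'gripper_force': 40.0014} ydir deg 127.29 z [-3.e-04 -2.e-04 -1.e+00]
```

Request:
{"api": "arm_command", "payload": {"rows": [{"gripper": 1, "x": 0.5, "y": -0.7, "z": 0, "rx": 0, "ry": 0, "rz": -4}, {"gripper": 1, "x": 0, "y": 0, "z": 0, "rx": 0, "ry": 0, "rz": -4}, {"gripper": 1, "x": 0, "y": 0, "z": 0, "rx": 0, "ry": 0, "rz": -3}, {"gripper": 1, "x": 0, "y": 0, "z": 0, "rx": 0, "ry": 0, "rz": -2}, {"gripper": 1, "x": 0, "y": 0, "z": 0, "rx": 0, "ry": 0, "rz": -1}, {"gripper": 1, "x": 0, "y": 0, "z": 0, "rx": 0, "ry": 0, "rz": 0}]}}

```text
clock: 20.7
tool_pos: [0.6074, -0.1073, 0.1428]
eef_rot: [-0.202, 0.979, 0.0, -0.0]
contact_force: [2.3, -2.9, 5.5]
finger_gap: 0.0345
gripper_force: 40.0
```

```bash
python3 st2.py
```

```text
Tz [ 0.012  0.009  0.008 -0.002] mean 0.006
{'clock': 20.85, 'qpos': [0.0872, 0.4077, -0.0829, -0.0002, -1.0811, -1.2515], 'tool_pos': [0.6074, -0.1072, 0.1428], 'contact_force': [2.907, -1.9724, 4.7255], 'torque': [-0.7381, -0.6782, -0.002], 'finger_gap': 0.0344, 'gripper_force': 40.0014} ydir deg 113.29 z [-9.e-04  1.e-04 -1.e+00]
```

Request:
{"api": "arm_command", "payload": {"rows": [{"gripper": 1, "x": 0.2, "y": -0.7, "z": 0, "rx": 0, "ry": 0, "rz": -4}, {"gripper": 1, "x": 0, "y": 0, "z": -0.1, "rx": 0, "ry": 0, "rz": -4}, {"gripper": 1, "x": 0, "y": 0, "z": 0, "rx": 0, "ry": 0, "rz": -3}, {"gripper": 1, "x": 0, "y": 0, "z": 0, "rx": 0, "ry": 0, "rz": -2}, {"gripper": 1, "x": 0, "y": 0, "z": 0, "rx": 0, "ry": 0, "rz": -1}, {"gripper": 1, "x": 0, "y": 0, "z": 0, "rx": 0, "ry": 0, "rz": 0}]}}

```text
clock: 21.6
tool_pos: [0.6076, -0.1079, 0.1427]
eef_rot: [-0.081, 0.997, 0.0, -0.0]
contact_force: [1.7, -1.7, 5.1]
finger_gap: 0.0348
gripper_force: 40.0
```

```bash
python3 st2.py
```

```text
Tz [-0.006 -0.05  -0.009  0.025] mean -0.01
{'clock': 21.75, 'qpos': [0.0861, 0.4083, -0.0822, -0.0003, -1.0812, -1.4947], 'tool_pos': [0.6076, -0.1078, 0.1427], 'contact_force': [2.0085, -2.3216, 5.2992], 'torque': [-0.6242, -0.6354, 0.0251], 'finger_gap': 0.0344, 'gripper_force': 40.0013} ydir deg 99.29 z [-9.e-04  2.e-04 -1.e+00]
```

Request:
{"api": "arm_command", "payload": {"rows": [{"gripper": 1, "x": 0, "y": -0.7, "z": 0, "rx": 0, "ry": 0, "rz": -4}, {"gripper": 1, "x": 0, "y": 0, "z": -0.1, "rx": 0, "ry": 0, "rz": -4}, {"gripper": 1, "x": 0, "y": 0, "z": 0, "rx": 0, "ry": 0, "rz": -3}, {"gripper": 1, "x": 0, "y": 0, "z": 0, "rx": 0, "ry": 0, "rz": -2}, {"gripper": 1, "x": 0, "y": 0, "z": 0, "rx": 0, "ry": 0, "rz": -1}, {"gripper": 1, "x": 0, "y": 0, "z": 0, "rx": 0, "ry": 0, "rz": 0}]}}

```text
clock: 22.5
tool_pos: [0.6076, -0.1085, 0.1425]
eef_rot: [0.041, 0.999, 0.0, -0.0]
contact_force: [1.9, -2.2, 5.2]
finger_gap: 0.0346
gripper_force: 40.0
```

```bash
python3 st2.py
```

```text
Tz [-0.042 -0.037  0.016  0.032] mean -0.008
{'clock': 22.65, 'qpos': [0.085, 0.4086, -0.082, -0.0005, -1.081, -1.738], 'tool_pos': [0.6076, -0.1085, 0.1425], 'contact_force': [1.5572, -1.9243, 4.8003], 'torque': [-0.495, -0.6466, 0.032], 'finger_gap': 0.0346, 'gripper_force': 40.0014} ydir deg 85.28 z [-9.e-04  4.e-04 -1.e+00]
```

Request:
{"api": "arm_command", "payload": {"rows": [{"gripper": 1, "x": -0.2, "y": -0.7, "z": 0, "rx": 0, "ry": 0, "rz": -4}, {"gripper": 1, "x": 0, "y": 0, "z": -0.1, "rx": 0, "ry": 0, "rz": -4}, {"gripper": 1, "x": 0, "y": 0, "z": 0, "rx": 0, "ry": 0, "rz": -3}, {"gripper": 1, "x": 0, "y": 0, "z": 0, "rx": 0, "ry": 0, "rz": -2}, {"gripper": 1, "x": 0, "y": 0, "z": 0, "rx": 0, "ry": 0, "rz": -1}, {"gripper": 1, "x": 0, "y": 0, "z": 0, "rx": 0, "ry": 0, "rz": 0}]}}

```text
clock: 23.4
tool_pos: [0.6075, -0.1091, 0.1424]
eef_rot: [0.163, 0.987, 0.0, -0.0]
contact_force: [2.5, -1.8, 5.3]
finger_gap: 0.0344
gripper_force: 40.0
```

```bash
python3 st2.py
```

```text
Tz [ 0.037 -0.021 -0.054 -0.042] mean -0.02
{'clock': 23.55, 'qpos': [0.0839, 0.4087, -0.0823, -0.0007, -1.0805, -1.9812], 'tool_pos': [0.6074, -0.1091, 0.1424], 'contact_force': [2.8847, 0.0365, 4.9062], 'torque': [-0.3146, -0.6288, -0.0423], 'finger_gap': 0.0346, 'gripper_force': 40.0014} ydir deg 71.28 z [-8.e-04  5.e-04 -1.e+00]
```

Request:
{"api": "arm_command", "payload": {"rows": [{"gripper": 1, "x": -0.3, "y": -0.6, "z": 0, "rx": 0, "ry": 0, "rz": -4}, {"gripper": 1, "x": 0, "y": 0, "z": -0.1, "rx": 0, "ry": 0, "rz": -4}, {"gripper": 1, "x": 0, "y": 0, "z": 0, "rx": 0, "ry": 0, "rz": -3}, {"gripper": 1, "x": 0, "y": 0, "z": 0, "rx": 0, "ry": 0, "rz": -2}, {"gripper": 1, "x": 0, "y": 0, "z": 0, "rx": 0, "ry": 0, "rz": -1}, {"gripper": 1, "x": 0, "y": 0, "z": 0, "rx": 0, "ry": 0, "rz": 0}]}}

```text
clock: 24.3
tool_pos: [0.6072, -0.1096, 0.1422]
eef_rot: [0.282, 0.959, 0.0, -0.0]
contact_force: [1.8, -0.3, 5.5]
finger_gap: 0.0349
gripper_force: 40.0
```

```bash
python3 st2.py
```

```text
Tz [ 0.02  -0.062 -0.031  0.029] mean -0.011
{'clock': 24.45, 'qpos': [0.083, 0.4085, -0.083, -0.0007, -1.0799, -2.2246], 'tool_pos': [0.6072, -0.1096, 0.1422], 'contact_force': [2.918, -0.2653, 5.449], 'torque': [-0.1552, -0.6299, 0.029], 'finger_gap': 0.0351, 'gripper_force': 40.0013} ydir deg 57.28 z [-6.e-04  6.e-04 -1.e+00]
```

Request:
{"api": "arm_command", "payload": {"rows": [{"gripper": 1, "x": -0.4, "y": -0.5, "z": 0, "rx": 0, "ry": 0, "rz": -4}, {"gripper": 1, "x": 0, "y": 0, "z": -0.1, "rx": 0, "ry": 0, "rz": -4}, {"gripper": 1, "x": 0, "y": 0, "z": 0, "rx": 0, "ry": 0, "rz": -3}, {"gripper": 1, "x": 0, "y": 0, "z": 0, "rx": 0, "ry": 0, "rz": -2}, {"gripper": 1, "x": 0, "y": 0, "z": 0, "rx": 0, "ry": 0, "rz": -1}, {"gripper": 1, "x": 0, "y": 0, "z": 0, "rx": 0, "ry": 0, "rz": 0}]}}

```text
clock: 25.2
tool_pos: [0.6068, -0.1101, 0.1421]
eef_rot: [0.397, 0.918, 0.0, -0.0]
contact_force: [1.3, -0.0, 5.1]
finger_gap: 0.0351
gripper_force: 40.0
```

```bash
python3 st2.py
```

```text
Tz [ 0.015 -0.03  -0.077 -0.024] mean -0.029
{'clock': 25.35, 'qpos': [0.0822, 0.4082, -0.0839, -0.0008, -1.0793, -2.4683], 'tool_pos': [0.6068, -0.1101, 0.142], 'contact_force': [2.0547, 0.6797, 5.4732], 'torque': [-0.0152, -0.5908, -0.0238], 'finger_gap': 0.0343, 'gripper_force': 40.0013} ydir deg 43.27 z [-6.e-04  6.e-04 -1.e+00]
```

Nearly out of wrist range and still free, so I'll open, turn back a half turn, re-centre and regrip.

Request:
{"api": "arm_command", "payload": {"rows": [{"gripper": -0.4, "x": 0, "y": 0, "z": 0, "rx": 0, "ry": 0, "rz": 0}, {"gripper": -0.4, "x": 0, "y": 0, "z": 0, "rx": 0, "ry": 0, "rz": 0}, {"gripper": -0.4, "x": 0, "y": 0, "z": 0, "rx": 0, "ry": 0, "rz": 0}, {"gripper": -0.4, "x": -1.6, "y": 1.9, "z": 0.3, "rx": 0, "ry": 0, "rz": 0}, {"gripper": -0.4, "x": 0, "y": 0, "z": 0, "rx": 0, "ry": 0, "rz": 10}, {"gripper": -0.4, "x": 0, "y": 0, "z": 0, "rx": 0, "ry": 0, "rz": 10}, {"gripper": -0.4, "x": 0, "y": 0, "z": 0, "rx": 0, "ry": 0, "rz": 10}, {"gripper": -0.4, "x": 0, "y": 0, "z": 0, "rx": 0, "ry": 0, "rz": 10}, {"gripper": -0.4, "x": 0, "y": 0, "z": 0, "rx": 0, "ry": 0, "rz": 10}, {"gripper": -0.4, "x": 0, "y": 0, "z": 0, "rx": 0, "ry": 0, "rz": 10}, {"gripper": -0.4, "x": 0, "y": 0, "z": 0, "rx": 0, "ry": 0, "rz": 10}, {"gripper": -0.4, "x": 0, "y": 0, "z": 0, "rx": 0, "ry": 0, "rz": 10}]}}

```text
clock: 26.85
tool_pos: [0.6051, -0.1085, 0.1423]
eef_rot: [-0.289, 0.957, 0.0, -0.0]
contact_force: [-0.6, 0.2, -0.1]
finger_gap: 0.0611
gripper_force: 0.0
```

```bash
python3 st2.py
```

```text
Tz [0.049 0.008 0.037 0.002] mean 0.024
{'clock': 27.0, 'qpos': [0.0854, 0.4048, -0.0888, -0.0002, -1.0777, -1.0779], 'tool_pos': [0.6052, -0.1085, 0.1423], 'contact_force': [0.3187, -0.1983, -0.5748], 'torque': [0.1098, -0.0055, 0.0017], 'finger_gap': 0.0611, 'gripper_force': 0.0} ydir deg 123.12 z [-6.e-04  2.e-04 -1.e+00]
```

Request:
{"api": "arm_command", "payload": {"rows": [{"gripper": 1, "x": 0, "y": 0, "z": 0, "rx": 0, "ry": 0, "rz": 0}, {"gripper": 1, "x": 0, "y": 0, "z": 0, "rx": 0, "ry": 0, "rz": 0}, {"gripper": 1, "x": 0, "y": 0, "z": 0, "rx": 0, "ry": 0, "rz": 0}, {"gripper": 1, "x": 0, "y": 0, "z": 0, "rx": 0, "ry": 0, "rz": 0}, {"gripper": 1, "x": 0, "y": 0, "z": 0, "rx": 0, "ry": 0, "rz": 0}, {"gripper": 1, "x": 0, "y": 0, "z": 0, "rx": 0, "ry": 0, "rz": -3}, {"gripper": 1, "x": 0, "y": 0, "z": -0.1, "rx": 0, "ry": 0, "rz": -3}, {"gripper": 1, "x": 0, "y": 0, "z": 0, "rx": 0, "ry": 0, "rz": -2}, {"gripper": 1, "x": 0, "y": 0, "z": 0, "rx": 0, "ry": 0, "rz": -2}, {"gripper": 1, "x": 0, "y": 0, "z": 0, "rx": 0, "ry": 0, "rz": -1}, {"gripper": 1, "x": 0, "y": 0, "z": 0, "rx": 0, "ry": 0, "rz": 0}]}}

```text
clock: 28.38
tool_pos: [0.6052, -0.1083, 0.1423]
eef_rot: [-0.193, 0.981, 0.0, -0.0]
contact_force: [-2.4, 4.1, 1.8]
finger_gap: 0.0348
gripper_force: 40.0
```

```bash
python3 st2.py
```

```text
Tz [-0.024 -0.096 -0.011 -0.058] mean -0.047
{'clock': 28.525, 'qpos': [0.0855, 0.4048, -0.0886, -0.0007, -1.0778, -1.267], 'tool_pos': [0.6052, -0.1083, 0.1423], 'contact_force': [-2.3616, 4.6184, 1.632], 'torque': [1.4479, 0.7641, -0.0579], 'finger_gap': 0.0348, 'gripper_force': 40.0003} ydir deg 112.29 z [-6.e-04  6.e-04 -1.e+00]
```

Request:
{"api": "arm_command", "payload": {"rows": [{"gripper": 1, "x": -0.2, "y": 0.5, "z": 0, "rx": 0, "ry": 0, "rz": -4}, {"gripper": 1, "x": 0, "y": 0, "z": -0.1, "rx": 0, "ry": 0, "rz": -3}, {"gripper": 1, "x": 0, "y": 0, "z": 0, "rx": 0, "ry": 0, "rz": -2}, {"gripper": 1, "x": 0, "y": 0, "z": 0, "rx": 0, "ry": 0, "rz": -2}, {"gripper": 1, "x": 0, "y": 0, "z": 0, "rx": 0, "ry": 0, "rz": -1}, {"gripper": 1, "x": 0, "y": 0, "z": 0, "rx": 0, "ry": 0, "rz": 0}]}}

```text
clock: 29.28
tool_pos: [0.6052, -0.1083, 0.1422]
eef_rot: [-0.09, 0.996, -0.0, -0.0]
contact_force: [-1.7, 1.5, 0.3]
finger_gap: 0.0344
gripper_force: 40.0
```

```bash
python3 st2.py
```

```text
Tz [0.168 0.099 0.132 0.153] mean 0.138
{'clock': 29.425, 'qpos': [0.086, 0.4047, -0.0895, 0.0002, -1.0768, -1.4773], 'tool_pos': [0.6052, -0.1083, 0.1422], 'contact_force': [-1.6346, 0.4868, 1.2422], 'torque': [0.5541, 0.5368, 0.1534], 'finger_gap': 0.0349, 'gripper_force': 40.0001} ydir deg 100.29 z [-2.e-04 -2.e-04 -1.e+00]
```

Contact: Tz has risen to about 0.14 N m. Small steps now.

Request:
{"api": "arm_command", "payload": {"rows": [{"gripper": 1, "x": 0, "y": 0, "z": 0, "rx": 0, "ry": 0, "rz": -1.5}, {"gripper": 1, "x": 0, "y": 0, "z": 0, "rx": 0, "ry": 0, "rz": -1.5}, {"gripper": 1, "x": 0, "y": 0, "z": 0, "rx": 0, "ry": 0, "rz": -1}, {"gripper": 1, "x": 0, "y": 0, "z": 0, "rx": 0, "ry": 0, "rz": 0}]}}

```text
clock: 29.92
tool_pos: [0.6052, -0.1083, 0.1421]
eef_rot: [-0.055, 0.999, -0.0, -0.0]
contact_force: [-1.2, 0.3, -0.8]
finger_gap: 0.0351
gripper_force: 40.0
```

```bash
python3 st2.py
```

```text
Tz [0.239 0.184 0.253 0.3  ] mean 0.244
{'clock': 30.075, 'qpos': [0.086, 0.4047, -0.0895, 0.0001, -1.0768, -1.5472], 'tool_pos': [0.6052, -0.1083, 0.1421], 'contact_force': [-2.5604, 0.4366, -0.6355], 'torque': [0.1277, 0.4374, 0.3], 'finger_gap': 0.0347, 'gripper_force': 39.9996} ydir deg 96.28 z [-2.e-04 -1.e-04 -1.e+00]
```

Request:
{"api": "arm_command", "payload": {"rows": [{"gripper": 1, "x": 0, "y": 0, "z": 0, "rx": 0, "ry": 0, "rz": -2}, {"gripper": 1, "x": 0, "y": 0, "z": 0, "rx": 0, "ry": 0, "rz": -2}, {"gripper": 1, "x": 0, "y": 0, "z": 0, "rx": 0, "ry": 0, "rz": -1}, {"gripper": 1, "x": 0, "y": 0, "z": 0, "rx": 0, "ry": 0, "rz": 0}]}}

```text
clock: 30.58
tool_pos: [0.6052, -0.1083, 0.1421]
eef_rot: [-0.011, 1.0, -0.0, -0.0]
contact_force: [-1.0, -1.0, -1.5]
finger_gap: 0.0345
gripper_force: 40.0
```

```bash
python3 st2.py
```

```text
Tz [0.313 0.31  0.38  0.413] mean 0.354
{'clock': 30.725, 'qpos': [0.086, 0.4048, -0.0895, 0.0001, -1.0767, -1.6344], 'tool_pos': [0.6052, -0.1083, 0.1421], 'contact_force': [-1.4744, -0.2266, -0.7094], 'torque': [-0.3192, 0.3038, 0.4133], 'finger_gap': 0.0344, 'gripper_force': 39.9992} ydir deg 91.28 z [-2.e-04 -1.e-04 -1.e+00]
```

Request:
{"api": "arm_command", "payload": {"rows": [{"gripper": 1, "x": 0, "y": 0, "z": 0, "rx": 0, "ry": 0, "rz": -1.5}, {"gripper": 1, "x": 0, "y": 0, "z": 0, "rx": 0, "ry": 0, "rz": -1.5}, {"gripper": 1, "x": 0, "y": 0, "z": 0, "rx": 0, "ry": 0, "rz": -0.7}, {"gripper": 1, "x": 0, "y": 0, "z": 0, "rx": 0, "ry": 0, "rz": 0}, {"gripper": 1, "x": 0, "y": 0, "z": 0, "rx": 0, "ry": 0, "rz": 0}]}}

```text
clock: 31.35
tool_pos: [0.6053, -0.1083, 0.1421]
eef_rot: [0.021, 1.0, -0.0, -0.0]
contact_force: [-0.2, -3.5, -2.9]
finger_gap: 0.0347
gripper_force: 40.0
```

```bash
python3 st2.py
```

```text
Tz [0.459 0.495 0.451 0.444] mean 0.462
{'clock': 31.5, 'qpos': [0.086, 0.4047, -0.0896, 0.0002, -1.0767, -1.699], 'tool_pos': [0.6052, -0.1083, 0.1421], 'contact_force': [0.1987, -3.087, -3.7973], 'torque': [-0.8094, 0.194, 0.4443], 'finger_gap': 0.0346, 'gripper_force': 39.9988} ydir deg 87.59 z [-2.e-04 -2.e-04 -1.e+00]
```

Tight at about 0.46 N m. Release and lift away.

Request:
{"api": "arm_command", "payload": {"rows": [{"gripper": -0.4, "x": 0, "y": 0, "z": 0, "rx": 0, "ry": 0, "rz": 0}, {"gripper": -0.4, "x": 0, "y": 0, "z": 0, "rx": 0, "ry": 0, "rz": 0}, {"gripper": -0.4, "x": 0, "y": 0, "z": 0, "rx": 0, "ry": 0, "rz": 0}, {"gripper": -0.4, "x": 0, "y": 0, "z": 0, "rx": 0, "ry": 0, "rz": 0}, {"gripper": -0.4, "x": 0, "y": 0, "z": 10, "rx": 0, "ry": 0, "rz": 0}, {"gripper": -0.4, "x": 0, "y": 0, "z": 25, "rx": 0, "ry": 0, "rz": 0}, {"gripper": -0.4, "x": 0, "y": 0, "z": 40, "rx": 0, "ry": 0, "rz": 0}, {"gripper": -0.4, "x": 0, "y": 0, "z": 40, "rx": 0, "ry": 0, "rz": 0}, {"gripper": -0.4, "x": 0, "y": 0, "z": 20, "rx": 0, "ry": 0, "rz": 0}, {"gripper": -0.4, "x": 0, "y": 0, "z": 0, "rx": 0, "ry": 0, "rz": 0}, {"gripper": -0.4, "x": 0, "y": 0, "z": 0, "rx": 0, "ry": 0, "rz": 0}]}}

```text
clock: 32.88
tool_pos: [0.6047, -0.1079, 0.2762]
eef_rot: [0.021, 1.0, 0.0, -0.001]
contact_force: [0.3, -0.2, -0.2]
finger_gap: 0.0611
gripper_force: 0.0
```

```bash
python3 st.py; python3 ov.py pics/c8.png
```

```text
{'clock': 32.875, 'qpos': [0.0862, 0.3243, 0.1285, -0.0007, -1.3767, -1.6991], 'tool_pos': [0.6047, -0.1079, 0.2762], 'contact_force': [0.2658, -0.1662, -0.1931], 'torque': [-0.0276, -0.0018, 0.0208], 'finger_gap': 0.0611, 'gripper_force': 0.0} ydir deg 87.58 z [-1.7e-03  5.0e-04 -1.0e+00]
```

View pics/c8.png

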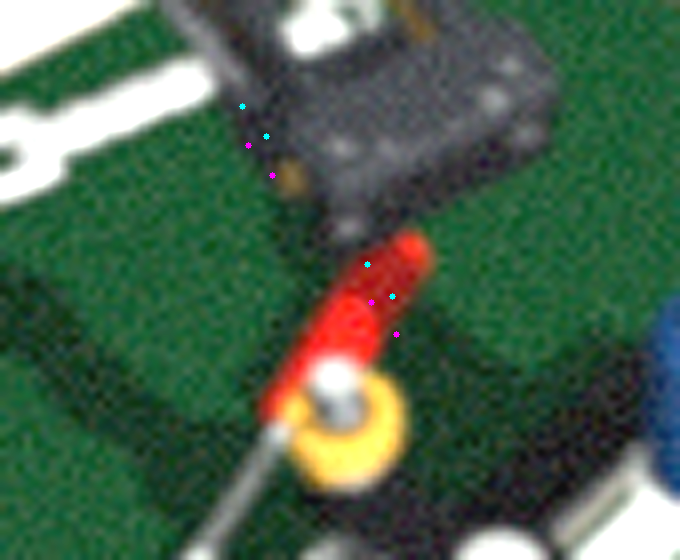

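The gripper is clear above the rod. The nut at crop (350,430) now sits lower, with more rod showing and the steel nut no longer visible under it. The screwdriver is unmoved. Handing in.

```bash
python3 -c "
from station import ticket
print(ticket.hand_in())"
```

```text
the job is handed in; nothing more can be done
None
```

I ran the lock nut down to the stop nut and tightened it to about 0.46 N m (locked from 0.4, stop nut dragged from 0.6), then released it, lifted clear and handed the job in. The hand-in gave no verdict, and I did not re-measure the stop nut's yellow mark or the other bench items, beyond seeing the screwdriver unmoved.

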